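Knock the stop pins flush in a layout board

ROBOT

A 6-joint arm with a two-finger parallel gripper is mounted at the origin on the work surface. World frame = base frame: x ahead of the robot, y to its left, z up, the work surface at z = 0. Lengths are in mm, angles in rad, forces in N, time in s.
With the tool pointing down it reaches from about 350 to 975 mm from the base axis. Payload 7.1 kg.
Tool frame: the origin (TCP) lies midway between the tips of the shut fingers; the grasp point (between the pads) lies 19 mm behind it; z points along the fingers, y is the line along which they close (so a half turn about z gives the same grasp; the last joint's range is limited). The gripper opens to 88 mm and grips with 3 to 60 N. Pads are 20 mm wide; open, the fingers measure 115 mm over their backs; the gripper's body (75 mm by 178 mm) begins 61 mm behind the grasp point.
Start: joints at [1.133, 0.423, 1.63, -0, 1.089, -0.019], TCP at [254.133, 570.983, 222.675] pointing down, gripper open.
Joint ranges: [-3, 3], [-0.9, 2.11], [0.09, 2.58], [-1.31, 4.45], [0.11, 2.69], [-2.54, 2.54]. Speed limits (rad/s): [2.39, 2.39, 3.01, 3.14, 3.14, 3.14].

INTERFACE

Orientations are given as a rotation vector (axis times angle).
In Python, from workcell import ctrl gives the robot as it stands.
- The arm moves only by the shell command python3 -m inch 'ROWS' [OPENING]. ROWS is JSON, a list of rows, each an object with "xyz": the shift along the tool's x, y, z in mm, a list of three; "rot": the turn, a rotation vector about the tool's x, y, z in rad, a list of three. In form: [{"xyz": [dx, dy, dz], "rot": [ax, ay, az]}, ...]. A call has 1 to 12 rows; each row is the pose to reach, as a shift and turn from the pose commanded when the call began, along the tool's axes at that moment; what a row does not reach only later rows make up. A row lasts 1/12 s, in which the tool goes at most 41.7 mm and 7.16 degrees, less where a joint would pass 70% of its speed; a pose out of reach is approached as far as the arm can. A call with a gripper value outside its range is refused whole. OPENING is the closure in counts, from 0 (fully open) to 255 (shut), set as the call begins (- or left out, the last holds). The fingers move at their own pace and stop on an object; the grip force is fixed at half the most. Time passes only in rows, so rows that repeat a pose let the fingers close. It gives the time, the measured TCP pose, the force, the opening and the grip force at its end, in the units of the state.
- ctrl.get_obs(): the state, without advancing time (a new reading comes with each control period).
- ctrl.get_image(name): name is "scene" or "top" or "wrist"; returns the picture (420x560x3 uint8, red, green, blue); there is no depth.
- ctrl.camera_model(name): a dict with "fx", "fy", "cx", "cy" (pixels), "position" and "attitude" of the camera in the world. Camera axes: x right, y up, looking along -z (the intrinsics and any distortion apply to the point x, -y, -z); pixel columns grow to the right and rows downward; lengths in mm; the calibration is good to about 2 mm. A picture is of the moment at which its call begins: read the wrist's pose just before it. camera_model takes no time and is no camera call; for the wrist camera it gives the pose at the moment of the call.
- ctrl.close_job(): hands the job in; it is judged then, once.
The state is a dict: "t": time; "qpos": joint angles; "qvel": joint speeds; "joint_torque": joint torques, N m; "ee_pos": TCP position; "orientation": TCP orientation; "ft_force": force on the tool from outside, world axes, zero at the start; "moment": the same for the moment, N m; "width": finger opening in mm; "grasp_force": force on a finger pad.
Only numpy, scipy, OpenCV 4.12 (cv2) and the standard library are available. Lean on these libraries where they do the work, as an engineer would, in place of code of your own. Each camera call takes 0.05 s, during which the arm holds its last target. There are 200 camera calls.

TASK

The two round steel stop pins have to go down so that card can lie flat on the sloping plywood board: take the mallet and knock both of them flush with the board with brisk blows, using nothing but the mallet on them and never ramming it hard into the board. Leave the square pin standing and do not disturb the tape roll, flask and cup. When done, set the mallet down gently on the cork mat, standing on its face the way it was.

Things in the scene. Friction and masses are not known exactly. Their poses are not given: they have to be found in the camera images.
- mallet: mallet, 0.3 kg, standing on its striking face on the mat. Head: dark cylinder 48 mm across, 26 to 90 mm above the origin; below it a black rubber face 44 mm across on a spring cushion that gives up to 14 mm under load. Handle: light wood bar 24 mm wide, 22 mm thick, level, to 145 mm from the head's axis. Origin: centre of the (unloaded) face; z up, handle along -x.
- mallet_grip (a point): good place to grip the mallet: on the handle's axis, 47 mm from the head's axis, 48 mm above the unloaded striking face (24 mm wide across y).
- mat: cork mat fixed on the table, 160 mm (x) by 140 mm (y), 4 mm thick; origin at the centre of its underside, z up.
- board: plywood layout board fixed on the table, 260 mm (up the slope) by 300 mm (y), 18 mm thick; its flat top slopes up at 16 degrees along the board's +x (away from the robot). Origin on the table under its centre, where the top surface is 80 mm above it. Three pins stand square to the slope in a row across it (along y) through the middle, at least 60 mm apart.
- pin_a_collar: thin dark round collar in the board around the round pin (20 mm across) called pin_a; origin: the pin's axis at the board's surface (does not move as the pin does), z square to the board outwards, x up the slope.
- pin_a (a joint): sprung steel round pin in the sloping board, held at any depth by a spring catch that takes about 15 to 20 N to overcome, 20 mm across; value = how far it is down: 0 stands 18 mm proud of the board, 0.018 flush, 0.019 the bottom stop.
- pin_a_top (a point): centre of the flat top of pin_a, z along the pin outwards.
- pin_b_collar: thin dark round collar in the board around the round pin (20 mm across) called pin_b; origin: the pin's axis at the board's surface (does not move as the pin does), z square to the board outwards, x up the slope.
- pin_b (a joint): sprung steel round pin in the sloping board, held at any depth by a spring catch that takes about 15 to 20 N to overcome, 20 mm across; value = how far it is down: 0 stands 18 mm proud of the board, 0.018 flush, 0.019 the bottom stop.
- pin_b_top (a point): centre of the flat top of pin_b, z along the pin outwards.
- pin_square_collar: thin dark square collar in the board around the square pin (28 by 28 mm) called pin_square; origin: the pin's axis at the board's surface (does not move as the pin does), z square to the board outwards, x up the slope.
- pin_square (a joint): sprung steel square pin in the sloping board, held at any depth by a spring catch that takes about 15 to 20 N to overcome, 28 by 28 mm; value = how far it is down: 0 stands 18 mm proud of the board, 0.018 flush, 0.019 the bottom stop.
- pin_square_top (a point): centre of the flat top of pin_square, z along the pin outwards.
- tape: roll of paper tape lying on the card pad, 84 mm across, 24 mm high; origin at the centre of its underside. Leave alone.
- flask: steel flask, 66 mm across, 190 mm tall, standing; origin at the centre of its underside. Leave alone.
- cup: blue cup, 76 mm across, 95 mm tall; origin at the centre of its underside. Leave alone.
- pad: pad of card fixed on the table, 150 by 130 mm, 18 mm thick; the tape roll lies on it.
Things that resemble listed ones, but are neither listed nor needed, are in the scene too. What is shaped like the mallet but blue or turquoise is not meant.

How it is judged (in metres and radians):
On the way, in this order (a step that is already met when the one before it is completed fails the run):
1. the mallet is lifted off the mat (z of mallet in the frame of mat above 0.03 m), for 0.1 s.
2. a round pin is driven down briskly (faster than 30 mm/s) by the mallet (((velocity of joint pin_a above 0.03 m/s and value of joint pin_a below 0.0145 m and contact force between mallet and pin_a above 0.5 N) or (velocity of joint pin_b above 0.03 m/s and value of joint pin_b below 0.0145 m and contact force between mallet and pin_b above 0.5 N))).
3. one round pin is flush and the other is driven down briskly (faster than 30 mm/s) by the mallet (((value of joint pin_a above 0.016 m and velocity of joint pin_b above 0.03 m/s and value of joint pin_b below 0.0145 m and contact force between mallet and pin_b above 0.5 N) or (value of joint pin_b above 0.016 m and velocity of joint pin_a above 0.03 m/s and value of joint pin_a below 0.0145 m and contact force between mallet and pin_a above 0.5 N))).
4. both round pins are flush (value of joint each of pin_a, pin_b above 0.016 m), for 0.2 s.
5. the mallet stands on the mat (x of mallet in the frame of mat between -0.065 and 0.065 m and y of mallet in the frame of mat between -0.055 and 0.055 m and z of mallet in the frame of mat below 0.009 m and angle between mallet's own z axis and vertical below 0.12 rad), for 0.2 s.
At the end, for the whole second after the job is handed in: Both round pins are flush with the board (less than 2 mm proud), the square pin is still up (less than 3 mm down), the mallet stands still and upright (within 7 degrees) on its face with the whole head over the cork mat, and tape, flask and cup stand within 15 mm of where they were (all of step 4 and all of step 5 and value of joint pin_square below 0.003 m and linear speed of mallet below 0.02 m/s and distance of each of tape, flask, cup from where it was at the start of the episode below 0.015 m and angle between each of tape, flask, cup's own z axis and vertical below 0.15 rad); the robot touches nothing.
It fails at once if a round or square pin is pushed by the robot itself, not the mallet (contact force between any of the fingers, the arm and pin_a above 1 N or contact force between any of the fingers, the arm and pin_b above 1 N or contact force between any of the fingers, the arm and pin_square above 1 N).
It fails at once if the mallet is rammed into the board with over 70 N (contact force between mallet and board above 70 N).
It fails at once if the square pin is driven down by 3 mm or more (value of joint pin_square above 0.003 m).
It fails at once if the mallet is let fall from more than about 15 mm (linear speed of mallet above 0.55 m/s and contact force between the fingers and mallet below 0.1 N).
It fails at once if the tape, flask or cup is moved by 15 mm or tipped (distance of any of tape, flask, cup from where it was at the start of the episode above 0.015 m or angle between any of tape, flask, cup's own z axis and vertical above 0.15 rad).
It also fails if it takes over 45 s, if anything falls off the work surface, if the arm or the gripper's body presses on something with over 40 N, if the wrist force passes 120 N, or if a joint passes its speed limit or range.

## Working session

There is one attempt and no reset: what is moved stays moved. The work goes in short steps, Python scripts to look and compute and a shell command to move; the robot and the scene stay as the last step left them, time stands still between calls to the robot, and variables do not carry over. Pictures are saved under pics/ and viewed, at most 10 in all, crops included, and the job is handed in when it is done.

```bash
mkdir -p pics
python3 - <<'E'
from workcell import ctrl
import cv2
o=ctrl.get_obs();print(o)
for n in("scene","top"):
    cv2.imwrite(f"pics/{n}0.png",cv2.cvtColor(ctrl.get_image(n),cv2.COLOR_RGB2BGR));print(n,ctrl.camera_model(n))
E
```

```text
{'t': 0.0, 'qpos': array([ 1.13305736e+00,  4.23840580e-01,  1.63066042e+00, -1.74430242e-05,
        1.08858031e+00, -1.90120054e-02]), 'qvel': array([ 0.00138226, -0.00022895,  0.00160913, -0.00141358, -0.00047482,
        0.00036696]), 'joint_torque': array([-1.37066447e-03, -5.44607484e+01, -2.73669702e+01,  6.43134350e-02,
        2.25946424e-02, -1.02303331e-04]), 'ee_pos': array([253.88417982, 570.52472675, 221.91347342]), 'orientation': array([-6.52860664e-01, -3.07267785e+00,  2.28291895e-03]), 'ft_force': array([-0.73636091, -0.55006083,  0.54530222]), 'moment': array([0.04981956, 0.00467963, 0.00124937]), 'grasp_force': 0.0, 'width': 88.47771094588231}
scene {'fx': 440.9825656216569, 'fy': 440.9825656216569, 'cx': 277.6610007286613, 'cy': 214.12202179514557, 'position': array([ 977.27375212, -318.32981462,  922.32183605]), 'attitude': array([0.54757098, 0.27846119, 0.94966569])}
top {'fx': 425.19667929381814, 'fy': 425.19667929381814, 'cx': 276.8531454354756, 'cy': 205.694037831088, 'position': array([ 271.86275673,    2.40313642, 1219.12534164]), 'attitude': array([ 0.14579976, -0.14487319, -1.54924102])}
```

View pics/scene0.png

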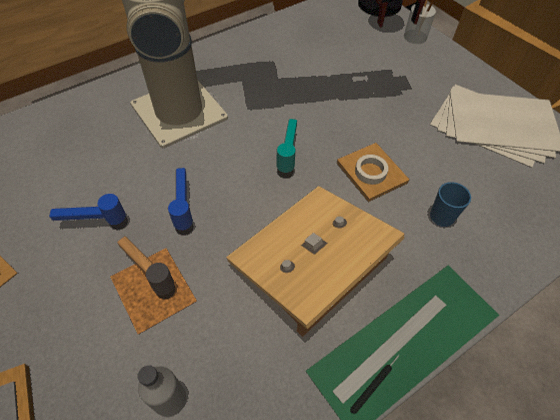

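View pics/top0.png

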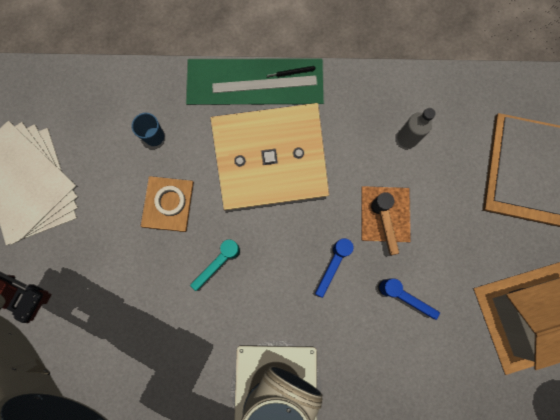

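The scene view shows the mallet at about (160,278) on the cork mat, and the round pins at (287,266) and (340,221) with the square one at (314,242) between them. In the top view the mallet head is at (384,203) with its handle running to (393,252), and the pins are at (240,160), (269,157) and (298,153).

```bash
cat > h.py <<'E'
from workcell import ctrl
import numpy as np, cv2
from scipy.spatial.transform import Rotation as R
def ray(m,uv):
    d=np.array([(uv[0]-m["cx"])/m["fx"],-(uv[1]-m["cy"])/m["fy"],-1.])
    d=R.from_rotvec(m["attitude"]).apply(d); return np.array(m["position"]),d/np.linalg.norm(d)
def plane(m,uv,z):
    p,d=ray(m,uv); return p+d*(z-p[2])/d[2]
def tri(m1,u1,m2,u2):
    (p,a),(q,b)=ray(m1,u1),ray(m2,u2)
    s=np.linalg.lstsq(np.c_[a,-b],q-p,rcond=None)[0]
    x,y=p+a*s[0],q+b*s[1]; return (x+y)/2,np.linalg.norm(x-y)
def blobs(mask,box,amin=20):
    x0,y0,x1,y1=box; mm=np.zeros_like(mask); mm[y0:y1,x0:x1]=mask[y0:y1,x0:x1]
    n,l,s,c=cv2.connectedComponentsWithStats(mm); return [(s[i].tolist(),c[i].round(1).tolist(),l==i) for i in range(1,n) if s[i][4]>=amin]
E
python3 - <<'E'
from h import *
a=cv2.imread("pics/scene0.png");b=cv2.imread("pics/top0.png")
for n,i,bb in(("s",a,[(270,210,350,280),(110,230,200,330)]),("t",b,[(225,140,312,175),(355,180,415,260)])):
    h=cv2.cvtColor(i,cv2.COLOR_BGR2HSV); sat=h[...,1];v=h[...,2]
    print(n,'pins',[x[:2] for x in blobs(((sat<70)).astype(np.uint8),bb[0],10)])
    print(n,'dark',[x[:2] for x in blobs(((v<75)&(sat<120)).astype(np.uint8),bb[1],10)])
c=[cv2.resize(a[205:285,260:360],None,fx=4,fy=4,interpolation=2),cv2.resize(a[230:310,110:210],None,fx=4,fy=4,interpolation=2)]
d=[cv2.resize(b[125:195,220:320],None,fx=4,fy=4,interpolation=2),cv2.resize(b[185:255,345:445],None,fx=4,fy=4,interpolation=2)]
cv2.imwrite("pics/c.png",np.vstack([np.hstack(c)[:320],np.hstack(d)]))
E
```

```text
s pins [([270, 210, 16, 13, 110], [275.1, 213.9]), ([334, 217, 12, 10, 98], [339.5, 221.7]), ([302, 233, 25, 21, 252], [313.9, 242.8]), ([281, 260, 13, 12, 118], [287.0, 265.9])]
s dark [([176, 230, 17, 5, 68], [183.7, 231.7]), ([146, 263, 29, 36, 649], [161.1, 280.9])]
t pins [([262, 149, 15, 16, 197], [269.0, 156.5]), ([293, 148, 11, 10, 84], [298.2, 152.6]), ([235, 156, 10, 10, 84], [239.6, 160.4])]
t dark [([372, 193, 22, 21, 308], [382.2, 202.6]), ([382, 241, 9, 16, 87], [385.6, 248.4])]
```

View pics/c.png

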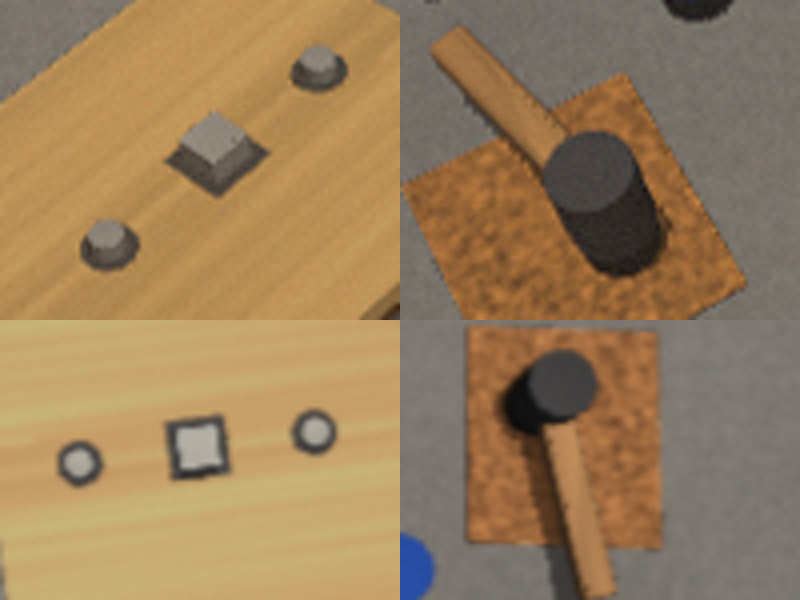

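The crops show clear pin tops, collars, the mallet head's top disc and the handle. The pin tops are at scene (340,220) and (287,264), and top (239.5,160.5) and (298.5,153). The head disc is at scene (157,272.5) and top (385,200.5).

Run:
```python
from h import *
s=ctrl.camera_model("scene");t=ctrl.camera_model("top")
P={'pinL':((339.6,219.6),(239.4,160.4)),'pinR':((286.4,263.4),(298.4,152.7)),'sq':((312.9,238.8),(269.4,156.4)),'head':((156.6,272.4),(385.1,200.6)),'hend':((121,240.5),(394.3,253)),}
for k,(a,b) in P.items(): x,e=tri(s,a,t,b); print(k,x.round(1),round(e,1))
for u in [(361.6,186.4),(409.6,188.1),(361.4,239.6),(409.6,241.3)]: print('mat',plane(t,u,4).round(1))
for u in [(211,116),(318,104),(225,210),(328,197)]: print('board',plane(t,u,60).round(1))
o=ctrl.get_obs();print(R.from_rotvec(o['orientation']).as_matrix().round(3));w=ctrl.camera_model('wrist');print(w,(R.from_rotvec(o['orientation']).inv().apply(w['position']-o['ee_pos'])).round(1))
```

```text
pinL [609.4 110.3  88.8] 0.1
pinR [634.  -52.6  89.1] 0.7
sq [619.8  27.2  96.3] 0.8
head [ 502.2 -288.9   90.8] 2.0
hend [ 364.  -319.4   54.5] 3.0
mat [ 561.6 -242.6    4. ]
mat [ 558.9 -383.2    4. ]
mat [ 405.1 -238.8    4. ]
mat [ 402.6 -376.8    4. ]
board [749.7 199.4  60. ]
board [ 791.9 -109.6   60. ]
board [474.9 148.2  60. ]
board [ 516.4 -137.1   60. ]
[[-0.914  0.407 -0.001]
 [ 0.407  0.914 -0.001]
 [ 0.    -0.001 -1.   ]]
{'fx': 331.20312920967007, 'fy': 331.20312920967007, 'cx': 288.7265638708401, 'cy': 208.97310792374464, 'position': array([178.33172429, 603.61558192, 385.2487895 ]), 'attitude': array([-0.27160135, -0.17430423,  1.14202696])} [  82.5   -0.7 -163.2]
```

```bash
cat >> h.py <<'E'
def frame(yaw,pitch=0):
    # tool x along yaw in plan, tool z down, then tilted so that tool z = -normal of slope 'pitch'
    return R.from_euler('z',yaw)*R.from_euler('y',-pitch)*R.from_euler('x',np.pi)
def delta(pos,Rt):
    o=ctrl.get_obs(); Rc=R.from_rotvec(o['orientation'])
    print('xyz',Rc.inv().apply(np.array(pos)-o['ee_pos']).round(1),'rot',(Rc.inv()*Rt).as_rotvec().round(3))
E
python3 -c "
from h import *
delta([461,-298,160],frame(.214))
print(frame(.15,.279).as_matrix().round(2))"
```

```text
xyz [-542.4 -709.2   63. ] rot [-1.000e-03  2.000e-03  2.509e+00]
[[ 0.95  0.15  0.27]
 [ 0.14 -0.99  0.04]
 [ 0.28  0.   -0.96]]
```

```bash
r='x'; python3 -m inch '[{"xyz":[-180,-236,20],"rot":[0,0,0.84]},{"xyz":[-180,-236,20],"rot":[0,0,0.84]},{"xyz":[-180,-236,20],"rot":[0,0,0.84]},{"xyz":[-180,-236,20],"rot":[0,0,0.84]},{"xyz":[-180,-236,20],"rot":[0,0,0.84]},{"xyz":[-180,-236,20],"rot":[0,0,0.84]},{"xyz":[-180,-236,20],"rot":[0,0,0.84]},{"xyz":[-360,-472,20],"rot":[0,0,1.67]},{"xyz":[-360,-472,20],"rot":[0,0,1.67]},{"xyz":[-360,-472,20],"rot":[0,0,1.67]},{"xyz":[-360,-472,20],"rot":[0,0,1.67]},{"xyz":[-360,-472,20],"rot":[0,0,1.67]}]' 0; python3 -c "
from h import *
delta([461,-298,160],frame(.214))"
```

```text
t: 1.1
ee_pos: [369.1, 83.2, 202.9]
orientation: [2.546, 1.841, 0.0]
ft_force: [1.2, 0.7, -0.2]
width: 87.8
grasp_force: 0.0
xyz [-333.2  206.7   42.9] rot [ 0.    -0.     1.038]
```

```bash
python3 -m inch '[{"xyz":[-333,207,43],"rot":[0,0,1.038]},{"xyz":[-333,207,43],"rot":[0,0,1.038]},{"xyz":[-333,207,43],"rot":[0,0,1.038]},{"xyz":[-333,207,43],"rot":[0,0,1.038]},{"xyz":[-333,207,43],"rot":[0,0,1.038]},{"xyz":[-333,207,43],"rot":[0,0,1.038]},{"xyz":[-333,207,43],"rot":[0,0,1.038]},{"xyz":[-333,207,43],"rot":[0,0,1.038]},{"xyz":[-333,207,43],"rot":[0,0,1.038]},{"xyz":[-333,207,43],"rot":[0,0,1.038]},{"xyz":[-333,207,43],"rot":[0,0,1.038]},{"xyz":[-333,207,43],"rot":[0,0,1.038]}]'
python3 - <<'E'
from h import *
delta([461,-298,33],frame(.214))
w=ctrl.camera_model('wrist');im=ctrl.get_image('wrist')
np.save('w1.npy',w,allow_pickle=True);cv2.imwrite('pics/w1.png',im[...,::-1])
def proj(p):
    c=R.from_rotvec(w['attitude']).inv().apply(np.array(p)-w['position']);return (w['cx']+w['fx']*c[0]/-c[2],w['cy']-w['fy']*c[1]/-c[2])
print('expected head top',proj([502.2,-288.9,94]),'grip',proj([461,-298,63]),'end',proj([364,-319.4,63]))
E
```

```text
t: 2.1
ee_pos: [463.1, -295.8, 159.0]
orientation: [-3.122, -0.342, 0.002]
ft_force: [-0.2, 1.1, -0.1]
width: 87.8
grasp_force: 0.0
xyz [ -2.4   1.8 126. ] rot [-0.001  0.001  0.004]
expected head top (np.float64(290.0078441364835), np.float64(169.46015137067826)) grip (np.float64(289.84125916884386), np.float64(213.15882204710968)) end (np.float64(289.73245502054186), np.float64(316.4689736224148))
```

View pics/w1.png

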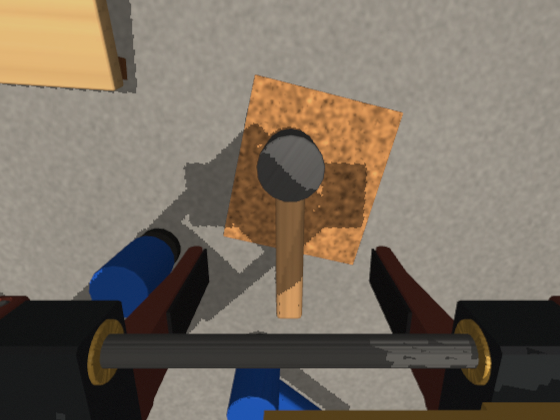

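The wrist view shows the head at (291,166) and the handle end at (289,316), within 3 px of what I expected, and the fingers straddle the handle. Next I descend and grip.

```bash
python3 -m inch '[{"xyz":[-1.5,1.5,40],"rot":[0,0,0.004]},{"xyz":[-1.5,1.5,75],"rot":[0,0,0.004]},{"xyz":[-1.5,1.5,105],"rot":[0,0,0.004]},{"xyz":[-1.5,1.5,120],"rot":[0,0,0.004]},{"xyz":[-1.5,1.5,126],"rot":[0,0,0.004]},{"xyz":[-1.5,1.5,126],"rot":[0,0,0.004]},{"xyz":[-1.5,1.5,126],"rot":[0,0,0.004]}]' && python3 -m inch '[{"xyz":[0,0,0],"rot":[0,0,0]},{"xyz":[0,0,0],"rot":[0,0,0]},{"xyz":[0,0,0],"rot":[0,0,0]},{"xyz":[0,0,0],"rot":[0,0,0]},{"xyz":[0,0,0],"rot":[0,0,0]},{"xyz":[0,0,0],"rot":[0,0,0]},{"xyz":[0,0,0],"rot":[0,0,0]},{"xyz":[0,0,0],"rot":[0,0,0]},{"xyz":[0,0,0],"rot":[0,0,0]},{"xyz":[0,0,0],"rot":[0,0,0]}]' 255
```

```text
t: 2.73
ee_pos: [463.0, -296.5, 34.6]
orientation: [3.123, 0.34, 0.0]
ft_force: [0.4, 0.6, -0.0]
width: 87.9
grasp_force: 0.0
t: 3.57
ee_pos: [462.5, -297.2, 33.7]
orientation: [-3.123, -0.338, 0.0]
ft_force: [-1.1, 1.5, 0.2]
width: 24.6
grasp_force: 0.3
```

```bash
python3 -m inch '[{"xyz":[0,0,0],"rot":[0,0,0]},{"xyz":[0,0,0],"rot":[0,0,0]},{"xyz":[0,0,0],"rot":[0,0,0]},{"xyz":[0,0,-5],"rot":[0,0,0]},{"xyz":[0,0,-20],"rot":[0,0,0]},{"xyz":[0,0,-50],"rot":[0,0,0]},{"xyz":[0,0,-85],"rot":[0,0,0]},{"xyz":[0,0,-125],"rot":[0,0,0]},{"xyz":[0,0,-150],"rot":[0,0,0]},{"xyz":[0,0,-160],"rot":[0,0,0]},{"xyz":[0,0,-160],"rot":[0,0,0]},{"xyz":[0,0,-160],"rot":[0,0,0]}]' 255;  python3 - <<'E'
from h import *
# collars: from pin tops, board normal
Rb=frame(.15,.279); n=-Rb.as_matrix()[:,2]
for k,p in(('L',[609.4,110.3,88.8]),('R',[634,-52.6,89.1])):
    p=np.array(p); c=np.array([619.8,27.2,96.3])-18*n; proud=(p-c)@n
    f=p+30*n; tcp=f-Rb.apply([41,0,29.7]); print(k,'proud',proud.round(1),'tcp 30 above pin',tcp.round(1)); 
    delta(tcp,Rb)
E
```

```text
t: 4.57
ee_pos: [462.0, -296.9, 193.0]
orientation: [-3.123, -0.338, 0.001]
ft_force: [0.1, 0.4, -4.4]
width: 23.9
grasp_force: 30.0
L proud 10.2 tcp 30 above pin [554.2 102.  134.9]
xyz [ 175.5 -369.8   58.2] rot [-0.01   0.28   0.065]
R proud 10.5 tcp 30 above pin [578.8 -60.9 135.2]
xyz [ 164.7 -205.4   57.8] rot [-0.01   0.28   0.065]
```

```bash
python3 -m inch '[{"xyz":[165,-205,30],"rot":[-0.01,0.28,0.065]},{"xyz":[165,-205,30],"rot":[-0.01,0.28,0.065]},{"xyz":[165,-205,30],"rot":[-0.01,0.28,0.065]},{"xyz":[165,-205,30],"rot":[-0.01,0.28,0.065]},{"xyz":[165,-205,30],"rot":[-0.01,0.28,0.065]},{"xyz":[165,-205,30],"rot":[-0.01,0.28,0.065]},{"xyz":[165,-205,30],"rot":[-0.01,0.28,0.065]},{"xyz":[165,-205,58],"rot":[-0.01,0.28,0.065]},{"xyz":[165,-205,58],"rot":[-0.01,0.28,0.065]},{"xyz":[165,-205,58],"rot":[-0.01,0.28,0.065]},{"xyz":[165,-205,58],"rot":[-0.01,0.28,0.065]}]';  python3 - <<'E'
from h import *
Rb=frame(.15,.279); n=-Rb.as_matrix()[:,2]
o=ctrl.get_obs();f=o['ee_pos']+R.from_rotvec(o['orientation']).apply([41,0,29.7]);print(f,Rb.inv().apply(f-[634,-52.6,89.1]));delta([578.8,-60.9,135.2],Rb)
a=ctrl.get_image('scene');b=ctrl.get_image('top')
cv2.imwrite('pics/s2.png',np.hstack([cv2.resize(a[170:290,220:353],None,fx=3,fy=3,interpolation=2),cv2.resize(b[100:220,230:363],None,fx=3,fy=3,interpolation=2)])[...,::-1])
E
```

```text
t: 5.48
ee_pos: [578.6, -62.0, 134.5]
orientation: [-3.082, -0.231, -0.429]
ft_force: [1.0, 0.2, -3.1]
width: 23.6
grasp_force: 30.0
[625.64476478 -54.86769582 117.18010911] [ -0.5346267    0.99364129 -29.36276177]
xyz [ 0.5 -1.  -0.5] rot [-0.     0.002 -0.   ]
```

View pics/s2.png

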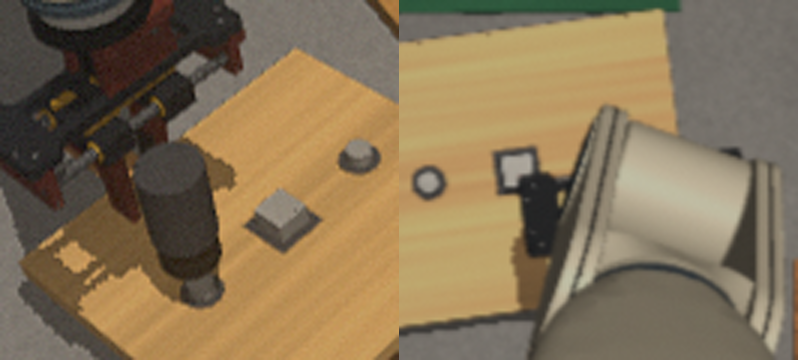

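The scene crop shows the head lined up along the axis of the right-hand pin, which is at about (203,283) in the crop. First blow.

```bash
python3 -m inch '[{"xyz":[0.5,-1,16],"rot":[0,0.002,0]},{"xyz":[0.5,-1,38],"rot":[0,0.002,0]},{"xyz":[0.5,-1,38],"rot":[0,0.002,0]},{"xyz":[0.5,-1,38],"rot":[0,0.002,0]},{"xyz":[0.5,-1,38],"rot":[0,0.002,0]}]'
python3 - <<'E'
from h import *
o=ctrl.get_obs();f=o['ee_pos']+R.from_rotvec(o['orientation']).apply([41,0,29.7]);print(frame(.15,.279).inv().apply(f-[634,-52.6,89.1]),o['ft_force'],o['moment'])
E
```

```text
t: 6.0
ee_pos: [590.7, -60.3, 101.0]
orientation: [-3.082, -0.23, -0.439]
ft_force: [-6.5, -3.1, 7.2]
width: 23.9
grasp_force: 30.0
[2.10163821 1.16866452 5.99878828] [-6.48775573 -3.13126845  7.18675597] [-0.56485484  0.88876752 -0.19338996]
```

```bash
python3 -m inch '[{"xyz":[0,0,-25],"rot":[0,0,0]},{"xyz":[0,0,-25],"rot":[0,0,0]},{"xyz":[0,0,-25],"rot":[0,0,0]},{"xyz":[0,0,7],"rot":[0,0,0]},{"xyz":[0,0,7],"rot":[0,0,0]},{"xyz":[0,0,7],"rot":[0,0,0]},{"xyz":[0,0,7],"rot":[0,0,0]}]'
python3 - <<'E'
from h import *
o=ctrl.get_obs();f=o['ee_pos']+R.from_rotvec(o['orientation']).apply([41,0,29.7]);print(frame(.15,.279).inv().apply(f-[634,-52.6,89.1]),o['ft_force'],o['moment'])
E
python3 -m inch '[{"xyz":[0,0,-40],"rot":[0,0,0]},{"xyz":[0,0,-50],"rot":[0,0,0]},{"xyz":[-40,0,-70],"rot":[0,0,0]},{"xyz":[-80,0,-80],"rot":[0,0,0]},{"xyz":[-80,0,-80],"rot":[0,0,0]}]'
python3 - <<'E'
from h import *
a=ctrl.get_image('scene')
cv2.imwrite('pics/s3.png',cv2.resize(a[170:290,180:360],None,fx=4,fy=4,interpolation=2)[...,::-1])
E
```

```text
t: 6.58
ee_pos: [592.4, -59.8, 93.0]
orientation: [-3.083, -0.231, -0.438]
ft_force: [-5.1, -5.9, 6.3]
width: 24.0
grasp_force: 30.0
[ 1.6267314   0.93696346 14.20037997] [-5.1279444  -5.87072942  6.28622584] [-1.14935612  0.70551999 -0.44316115]
t: 7.0
ee_pos: [485.9, -72.5, 145.6]
orientation: [-3.081, -0.232, -0.425]
ft_force: [-0.7, 1.5, -3.9]
width: 23.9
grasp_force: 30.0
```

View pics/s3.png

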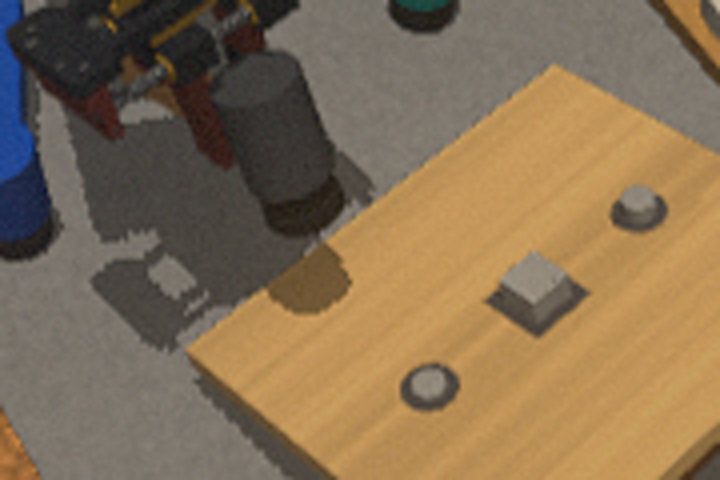

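The right pin's top is at (430,383) and its collar's centre at (430,387), so it is nearly down, perhaps 2–3 mm proud. I'll give it one more, slightly deeper blow.

```bash
python3 -m inch '[{"xyz":[40,0,20],"rot":[0,0,0]},{"xyz":[75,0,40],"rot":[0,0,0]},{"xyz":[80,0,52],"rot":[0,0,0]},{"xyz":[80,0,55],"rot":[0,0,0]},{"xyz":[80,0,55],"rot":[0,0,0]},{"xyz":[80,0,87],"rot":[0,0,0]},{"xyz":[80,0,87],"rot":[0,0,0]},{"xyz":[80,0,87],"rot":[0,0,0]},{"xyz":[80,0,87],"rot":[0,0,0]}]'
python3 - <<'E'
from h import *
o=ctrl.get_obs();f=o['ee_pos']+R.from_rotvec(o['orientation']).apply([41,0,29.7]);print(frame(.15,.279).inv().apply(f-[634,-52.6,89.1]),o['ft_force'],o['moment'])
E
python3 -m inch '[{"xyz":[0,0,-40],"rot":[0,0,0]},{"xyz":[0,0,-50],"rot":[0,0,0]},{"xyz":[-40,0,-70],"rot":[0,0,0]},{"xyz":[-80,0,-80],"rot":[0,0,0]},{"xyz":[-80,0,-80],"rot":[0,0,0]}]'
python3 - <<'E'
from h import *
a=ctrl.get_image('scene');cv2.imwrite('pics/s4.png',a[...,::-1])
for f in('scene0','s4'):
    i=cv2.cvtColor(cv2.imread(f'pics/{f}.png'),cv2.COLOR_BGR2HSV)
    for k,b in(('R',(274,252,300,278)),('L',(328,208,352,234))):
        m=((i[...,1]<90)).astype(np.uint8); p=((i[...,1]<70)&(i[...,2]>110)).astype(np.uint8)
        print(f,k,'all',[x[:2] for x in blobs(m,b)],'top',[x[:2] for x in blobs(p,b)])
cv2.imwrite('pics/s4c.png',cv2.resize(a[200:290,260:360],None,fx=6,fy=6,interpolation=2)[...,::-1])
E
```

```text
t: 7.8
ee_pos: [592.7, -59.0, 86.7]
orientation: [-3.082, -0.231, -0.435]
ft_force: [-6.1, -4.4, 4.9]
width: 24.0
grasp_force: 30.0
[ 0.22880834  0.1345513  20.48558583] [-6.10478295 -4.43517237  4.85033618] [-0.57634529  0.95362998 -0.22321611]
t: 8.22
ee_pos: [487.3, -72.3, 139.6]
orientation: [-3.081, -0.231, -0.426]
ft_force: [-1.4, 0.2, -4.4]
width: 23.9
grasp_force: 30.0
scene0 R all [([280, 260, 15, 12, 132], [286.8, 265.8])] top [([282, 260, 9, 7, 48], [286.1, 263.2])]
scene0 L all [([333, 216, 14, 12, 113], [339.4, 221.9])] top [([335, 217, 9, 6, 42], [339.2, 219.4])]
s4 R all [([281, 261, 14, 11, 119], [287.0, 266.3])] top [([283, 263, 9, 7, 52], [286.9, 266.2])]
s4 L all [([333, 216, 14, 12, 112], [339.4, 221.8])] top [([335, 217, 9, 6, 41], [339.1, 219.3])]
```

View pics/s4c.png

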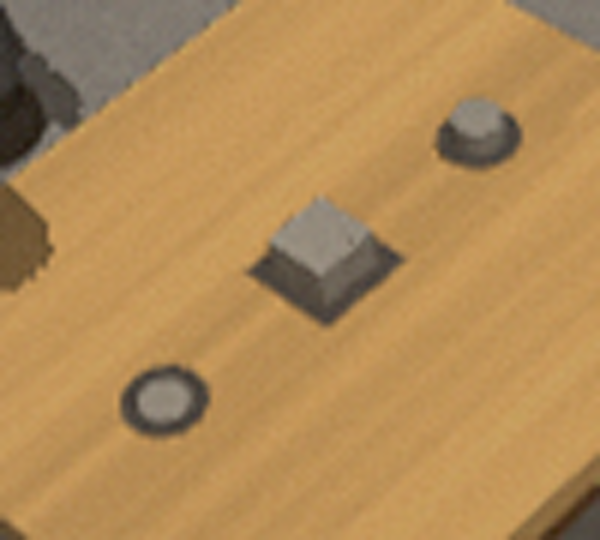

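The right pin is now flush: its top is at (286.9,266.2) and its collar at (287.0,266.3). The other two are unchanged. On to the left pin.

```bash
python3 -c "
from h import *
delta([554.2,102,134.9],frame(.15,.279))"
```

```text
xyz [  84.  -163.5   29.9] rot [-0.001  0.001 -0.001]
```

```bash
python3 -m inch '[{"xyz":[0,-42,0],"rot":[0,0,0]},{"xyz":[0,-84,0],"rot":[0,0,0]},{"xyz":[20,-120,0],"rot":[0,0,0]},{"xyz":[50,-150,0],"rot":[0,0,0]},{"xyz":[80,-163.5,10],"rot":[0,0,0]},{"xyz":[84,-163.5,25],"rot":[0,0,0]},{"xyz":[84,-163.5,30],"rot":[0,0,0]},{"xyz":[84,-163.5,30],"rot":[0,0,0]},{"xyz":[84,-163.5,30],"rot":[0,0,0]}]';  python3 - <<'E'
from h import *
Rb=frame(.15,.279)
o=ctrl.get_obs();f=o['ee_pos']+R.from_rotvec(o['orientation']).apply([41,0,29.7]);print(f,Rb.inv().apply(f-[609.4,110.3,88.8]))
a=ctrl.get_image('scene');b=ctrl.get_image('wrist')
cv2.imwrite('pics/s5.png',np.hstack([cv2.resize(a[130:250,260:393],None,fx=3,fy=3,interpolation=2),cv2.resize(b,(400,360))])[...,::-1])
E
```

```text
t: 9.02
ee_pos: [558.6, 101.2, 134.6]
orientation: [-3.082, -0.231, -0.435]
ft_force: [-0.5, -0.1, -3.3]
width: 24.0
grasp_force: 30.0
[605.70880451 108.2351074  117.42184258] [  4.07703878   1.49010072 -28.60517318]
```

View pics/s5.png

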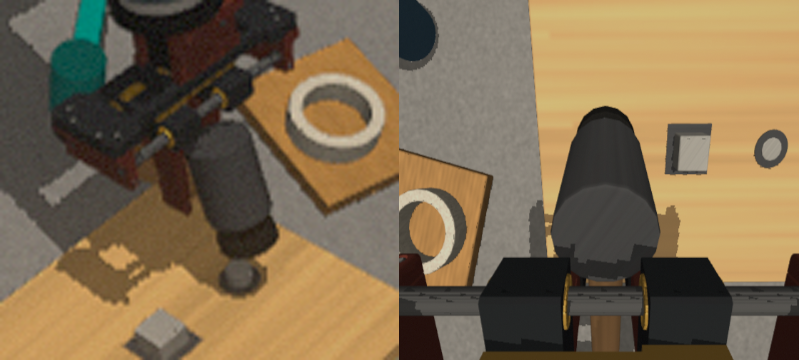

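The left crop shows the head above the left pin, with the pin at about (240,270). The wrist view has the head top at about (605,225) and the face's far edge at (605,107), which suggests the mallet has rotated in the grip. I'll quantify that.

Run:
```python
from h import *
o=ctrl.get_obs();w=ctrl.camera_model('wrist');s=ctrl.camera_model('scene');T=R.from_rotvec(o['orientation'])
def proj(m,p):
    c=R.from_rotvec(m['attitude']).inv().apply(p-m['position']);return np.array([m['cx']+m['fx']*c[0]/-c[2],m['cy']-m['fy']*c[1]/-c[2]])
for ph in(0,.05,.1,.15,.2,.25,.3):
    f=lambda v:o['ee_pos']+T.apply(np.array([0,0,-18.])+R.from_euler('y',ph).apply(v))
    top,face,ff=f([41,0,-42]),f([41,0,48]),f([63,0,48])
    W=lambda p:(proj(w,p)*[400/560,360/420]+[400,0]).round(0); S=lambda p:((proj(s,p)-[260,130])*3).round(0)
    print(ph,'wrist top',W(top),'faceedge',W(ff),'scene top',S(top),'face',S(face))
    print(frame(.15,.279).inv().apply(face-[609.4,110.3,88.8]).round(1))
```

```text
0 wrist top [605. 202.] faceedge [605. 121.] scene top [228. 153.] face [239. 246.]
[  4.7   1.8 -28.8]
0.05 wrist top [605. 209.] faceedge [605. 118.] scene top [226. 150.] face [241. 245.]
[  7.1   1.8 -30.9]
0.1 wrist top [605. 217.] faceedge [605. 115.] scene top [223. 146.] face [243. 244.]
[  9.3   1.8 -33.2]
0.15 wrist top [605. 224.] faceedge [605. 112.] scene top [220. 143.] face [245. 243.]
[ 11.4   1.8 -35.5]
0.2 wrist top [605. 232.] faceedge [605. 110.] scene top [217. 140.] face [247. 242.]
[ 13.4   1.8 -38. ]
0.25 wrist top [605. 240.] faceedge [605. 107.] scene top [215. 137.] face [248. 241.]
[ 15.3   1.8 -40.5]
0.3 wrist top [605. 248.] faceedge [605. 105.] scene top [212. 134.] face [250. 239.]
[ 17.    1.8 -43.1]
```

Run:
```python
from h import *
Rb=frame(.15,.279); Rt=Rb*R.from_euler('y',-.21)
f=np.array([609.4,110.3,88.8])-30*Rb.as_matrix()[:,2]
off=np.array([0,0,-18.])+R.from_euler('y',.2).apply([41,0,48])
delta(f-Rt.apply(off),Rt); print(f-Rt.apply(off), (Rt.inv()*Rb).apply([0,0,1]).round(3), off)
```

```text
xyz [-7.9 -1.7 -2.1] rot [ 0.001 -0.213 -0.001]
[550.76272733 101.43784301 135.06008557] [0.208 0.    0.978] [49.71885757  0.         20.89775317]
```

```bash
python3 -m inch '[{"xyz":[-8,-1.7,-2],"rot":[0,-0.1,0]},{"xyz":[-8,-1.7,-2],"rot":[0,-0.213,0]},{"xyz":[-8,-1.7,-2],"rot":[0,-0.213,0]},{"xyz":[-8,-1.7,-2],"rot":[0,-0.213,0]}]'; python3 -m inch '[{"xyz":[2.5,0,12],"rot":[0,0,0]},{"xyz":[10,0,47],"rot":[0,0,0]},{"xyz":[10,0,47],"rot":[0,0,0]},{"xyz":[10,0,47],"rot":[0,0,0]}]';python3 -m inch '[{"xyz":[-8,0,-40],"rot":[0,0,0]},{"xyz":[-8,0,-50],"rot":[0,0,0]},{"xyz":[-48,0,-60],"rot":[0,0,0]},{"xyz":[-88,0,-70],"rot":[0,0,0]},{"xyz":[-88,0,-70],"rot":[0,0,0]}]'
python3 - <<'E'
from h import *
a=ctrl.get_image('scene');cv2.imwrite('pics/s6.png',a[...,::-1]);cv2.imwrite('pics/w6.png',ctrl.get_image('wrist')[...,::-1])
for f in('scene0','s4','s6'):
    i=cv2.cvtColor(cv2.imread(f'pics/{f}.png'),cv2.COLOR_BGR2HSV)
    for k,b in(('R',(274,252,300,278)),('L',(328,208,352,234))):
        m=((i[...,1]<90)).astype(np.uint8); p=((i[...,1]<70)&(i[...,2]>110)).astype(np.uint8)
        print(f,k,'all',[x[:2] for x in blobs(m,b)],'top',[x[:2] for x in blobs(p,b)])
E
```

```text
t: 9.45
ee_pos: [553.2, 101.9, 135.3]
orientation: [-3.126, -0.234, -0.116]
ft_force: [-0.5, -0.9, -4.4]
width: 23.9
grasp_force: 30.0
t: 9.78
ee_pos: [563.3, 103.6, 87.3]
orientation: [-3.127, -0.235, -0.106]
ft_force: [-5.3, -3.2, 9.3]
width: 23.7
grasp_force: 31.1
t: 10.2
ee_pos: [463.5, 88.7, 151.1]
orientation: [-3.128, -0.235, -0.096]
ft_force: [-1.5, -0.3, -3.9]
width: 23.8
grasp_force: 30.7
scene0 R all [([280, 260, 15, 12, 132], [286.8, 265.8])] top [([282, 260, 9, 7, 48], [286.1, 263.2])]
scene0 L all [([333, 216, 14, 12, 113], [339.4, 221.9])] top [([335, 217, 9, 6, 42], [339.2, 219.4])]
s4 R all [([281, 261, 14, 11, 119], [287.0, 266.3])] top [([283, 263, 9, 7, 52], [286.9, 266.2])]
s4 L all [([333, 216, 14, 12, 112], [339.4, 221.8])] top [([335, 217, 9, 6, 41], [339.1, 219.3])]
s6 R all [([280, 261, 15, 11, 119], [287.0, 266.3])] top [([283, 263, 9, 7, 52], [286.9, 266.2])]
s6 L all [([333, 218, 14, 10, 102], [339.4, 222.4])] top []
```

Run:
```python
import cv2,numpy as np
a=cv2.imread('pics/s6.png');b=cv2.imread('pics/w6.png')
cv2.imwrite('pics/v6.png',np.hstack([cv2.resize(a[200:260,310:375],(390,360),interpolation=2),cv2.resize(b,(400,360))]))
i=a[210:234,330:350];print(i.min(2)[6:20,2:18])
```

```text
[[91 88 86 85 87 84 87 85 86 85 80 86 87 84 89 86]
 [86 86 87 85 86 82 77 77 78 76 76 85 86 87 83 89]
 [91 83 86 79 76 73 66 62 62 64 58 67 79 86 89 84]
 [84 86 82 61 60 60 63 65 64 65 67 63 60 73 86 79]
 [82 74 67 62 58 68 65 63 66 64 65 65 63 58 80 79]
 [80 62 62 64 63 60 62 68 64 59 61 60 68 62 69 87]
 [84 61 60 63 63 63 65 64 62 64 66 64 63 63 62 80]
 [75 63 64 66 66 63 59 67 64 62 65 67 67 63 67 80]
 [67 59 68 64 66 62 67 63 65 63 60 61 62 61 69 84]
 [84 47 58 64 65 59 64 65 62 62 61 67 61 77 83 87]
 [86 69 64 65 59 63 61 61 64 67 60 61 69 73 84 83]
 [89 87 84 74 73 67 67 66 65 65 69 75 84 87 81 84]
 [87 90 89 87 85 78 76 72 70 75 86 85 80 88 87 86]
 [89 88 89 90 79 85 85 85 82 81 85 89 86 87 86 89]]
```

View pics/v6.png

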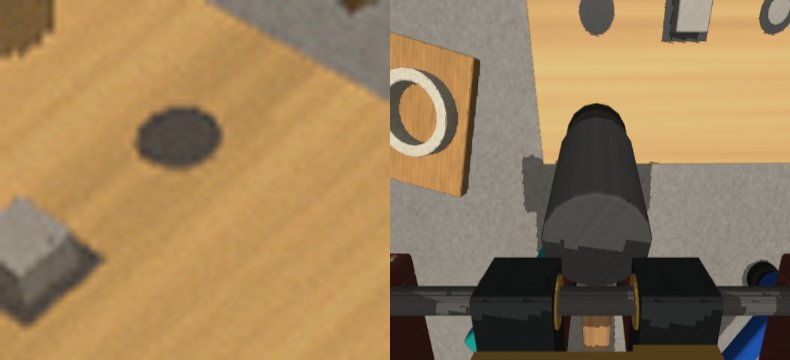

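Left pin: its top is at or below the collar (only a dark disc, at (178,137) in the crop), so both pins are flush. The wrist view shows the mallet tilted about 0.25 rad in the grip (head top y≈238, face edge y≈104). I'll take it back above the mat and correct the tilt on the way.

```bash
cat >> h.py <<'E'
def place(h,ph=.25,xy=(490,-303)):
    Rt=frame(.214)*R.from_euler('y',-ph)
    off=np.array([0,0,-18.])+R.from_euler('y',ph).apply([41,0,48])
    p=np.array([*xy,4+h])-Rt.apply(off); print(p.round(1)); delta(p,Rt)
E
python3 -c "
from h import *
place(90)"
```

```text
[ 445.6 -312.7  124.6]
xyz [-87.3 394.2  22.1] rot [-0.005 -0.32  -0.064]
```

```bash
python3 -m inch '[{"xyz":[-87,394,0],"rot":[0,-0.32,-0.064]},{"xyz":[-87,394,0],"rot":[0,-0.32,-0.064]},{"xyz":[-87,394,0],"rot":[0,-0.32,-0.064]},{"xyz":[-87,394,0],"rot":[0,-0.32,-0.064]},{"xyz":[-87,394,0],"rot":[0,-0.32,-0.064]},{"xyz":[-87,394,0],"rot":[0,-0.32,-0.064]},{"xyz":[-87,394,0],"rot":[0,-0.32,-0.064]},{"xyz":[-87,394,0],"rot":[0,-0.32,-0.064]},{"xyz":[-87,394,0],"rot":[0,-0.32,-0.064]},{"xyz":[-87,394,22],"rot":[0,-0.32,-0.064]},{"xyz":[-87,394,22],"rot":[0,-0.32,-0.064]},{"xyz":[-87,394,22],"rot":[0,-0.32,-0.064]}]'
python3 - <<'E'
from h import *
place(20);w=ctrl.camera_model('wrist');s=ctrl.camera_model('scene')
a=ctrl.get_image('scene');b=ctrl.get_image('wrist')
cv2.imwrite('pics/s7.png',np.hstack([cv2.resize(a[210:330,80:213],None,fx=3,fy=3,interpolation=2),cv2.resize(b,(400,360))])[...,::-1])
o=ctrl.get_obs();T=R.from_rotvec(o['orientation'])
def proj(m,p):
    c=R.from_rotvec(m['attitude']).inv().apply(p-m['position']);return np.array([m['cx']+m['fx']*c[0]/-c[2],m['cy']-m['fy']*c[1]/-c[2]])
for ph in(.1,.15,.2,.25,.3,.35):
    f=lambda v:o['ee_pos']+T.apply(np.array([0,0,-18.])+R.from_euler('y',ph).apply(v))
    W=lambda p:(proj(w,p)*[400/560,360/420]+[400,0]).round(0); S=lambda p:((proj(s,p)-[80,210])*3).round(0)
    print(ph,'wrist top',W(f([41,0,-42])),'near/far',W(f([17,0,-42]))[1],W(f([65,0,-42]))[1],'edge',W(f([63,0,48])),'scene top',S(f([41,0,-42])),'face',S(f([41,0,48])))
E
```

```text
t: 11.3
ee_pos: [447.5, -313.6, 123.1]
orientation: [3.079, 0.327, -0.389]
ft_force: [0.6, -0.1, -3.9]
width: 23.5
grasp_force: 30.3
[ 445.6 -312.7   54.6]
xyz [15.4 -0.9 66.8] rot [-0.006  0.001 -0.002]
0.1 wrist top [601. 215.] near/far 266.0 154.0 edge [603. 113.] scene top [182. 132.] face [202. 181.]
0.15 wrist top [601. 223.] near/far 272.0 164.0 edge [603. 110.] scene top [179. 128.] face [204. 182.]
0.2 wrist top [601. 231.] near/far 277.0 174.0 edge [603. 108.] scene top [176. 124.] face [205. 183.]
0.25 wrist top [601. 239.] near/far 282.0 184.0 edge [603. 105.] scene top [173. 121.] face [207. 184.]
0.3 wrist top [601. 247.] near/far 287.0 195.0 edge [603. 103.] scene top [171. 117.] face [208. 185.]
0.35 wrist top [601. 256.] near/far 292.0 207.0 edge [603. 101.] scene top [168. 114.] face [209. 185.]
```

View pics/s7.png

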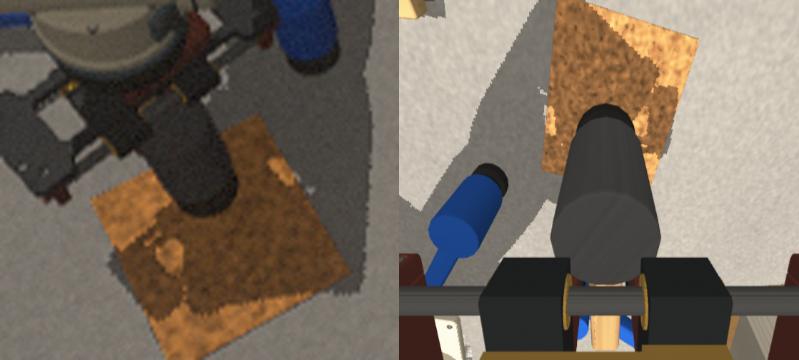

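The wrist view has the disc centred at about y 238 and the face edge at 104, giving a tilt in the grip of about 0.25 rad, so the mallet is now upright over the mat. Next I lower it.

```bash
python3 -m inch '[{"xyz":[6,-0.9,30],"rot":[0,-0.005,0]},{"xyz":[13,-0.9,56],"rot":[0,-0.005,0]},{"xyz":[16,-0.9,69],"rot":[0,-0.005,0]},{"xyz":[17.5,-0.9,75],"rot":[0,-0.005,0]},{"xyz":[18.5,-0.9,79],"rot":[0,-0.005,0]},{"xyz":[18.8,-0.9,81],"rot":[0,-0.005,0]},{"xyz":[18.8,-0.9,81],"rot":[0,-0.005,0]},{"xyz":[18.8,-0.9,81],"rot":[0,-0.005,0]}]'; python3 -c "
from h import *
place(0)"
```

```text
t: 12.07
ee_pos: [446.4, -311.5, 42.4]
orientation: [3.075, 0.331, -0.394]
ft_force: [-0.8, -0.4, -3.0]
width: 23.6
grasp_force: 30.2
[ 445.6 -312.7   34.6]
xyz [1.  1.  7.9] rot [-0.004  0.005  0.001]
```

```bash
python3 -m inch '[{"xyz":[0.7,0.5,3],"rot":[0,0,0]},{"xyz":[1.2,0.5,5],"rot":[0,0,0]},{"xyz":[1.2,0.5,5],"rot":[0,0,0]}]';python3 -m inch '[{"xyz":[0.7,0,2.5],"rot":[0,0,0]},{"xyz":[0.7,0,2.5],"rot":[0,0,0]}]';python3 -m inch '[{"xyz":[0.4,0,1.5],"rot":[0,0,0]},{"xyz":[0.4,0,1.5],"rot":[0,0,0]}]'
```

```text
t: 12.32
ee_pos: [445.6, -311.7, 36.3]
orientation: [3.076, 0.331, -0.396]
ft_force: [-1.6, 0.5, -3.6]
width: 23.4
grasp_force: 30.2
t: 12.48
ee_pos: [445.5, -311.6, 33.4]
orientation: [3.076, 0.331, -0.397]
ft_force: [-0.1, -0.4, -3.4]
width: 24.1
grasp_force: 30.2
t: 12.65
ee_pos: [445.7, -311.7, 32.1]
orientation: [3.076, 0.331, -0.396]
ft_force: [-0.9, 0.4, -4.6]
width: 24.0
grasp_force: 30.2
```

Not touching yet, so I step down further.

```bash
python3 -m inch '[{"xyz":[0.5,0,2],"rot":[0,0,0]},{"xyz":[0.5,0,2],"rot":[0,0,0]}]';python3 -m inch '[{"xyz":[0.5,0,2],"rot":[0,0,0]},{"xyz":[0.5,0,2],"rot":[0,0,0]}]'
```

```text
t: 12.82
ee_pos: [445.7, -311.7, 30.3]
orientation: [3.076, 0.331, -0.397]
ft_force: [-1.0, 0.9, 3.7]
width: 23.8
grasp_force: 30.4
t: 12.98
ee_pos: [445.8, -311.8, 28.4]
orientation: [3.076, 0.331, -0.396]
ft_force: [-1.3, 1.2, 6.4]
width: 24.0
grasp_force: 30.4
```

```bash
python3 -m inch '[{"xyz":[-0.3,0,-1.2],"rot":[0,0,0]},{"xyz":[-0.3,0,-1.2],"rot":[0,0,0]},{"xyz":[-0.3,0,-1.2],"rot":[0,0,0]}]'; python3 -m inch '[{"xyz":[0,0,0],"rot":[0,0,0]},{"xyz":[0,0,0],"rot":[0,0,0]},{"xyz":[0,0,0],"rot":[0,0,0]},{"xyz":[0,0,0],"rot":[0,0,0]},{"xyz":[0,0,0],"rot":[0,0,0]},{"xyz":[0,0,0],"rot":[0,0,0]},{"xyz":[0,0,0],"rot":[0,0,0]},{"xyz":[0,0,0],"rot":[0,0,0]},{"xyz":[0,0,0],"rot":[0,0,0]},{"xyz":[0,0,0],"rot":[0,0,0]}]' 0; python3 -m inch '[{"xyz":[-2.5,0,-10],"rot":[0,0,0]},{"xyz":[-7.5,0,-30],"rot":[0,0,0]},{"xyz":[-15,0,-60],"rot":[0,0,0]},{"xyz":[-25,0,-100],"rot":[0,0,0]},{"xyz":[-35,0,-140],"rot":[0,0,0]},{"xyz":[-35,0,-140],"rot":[0,0,0]},{"xyz":[-35,0,-140],"rot":[0,0,0]}]'
```

```text
t: 13.23
ee_pos: [445.7, -311.7, 29.6]
orientation: [3.076, 0.331, -0.396]
ft_force: [-0.3, 1.0, 4.7]
width: 24.0
grasp_force: 30.4
t: 14.07
ee_pos: [445.7, -311.6, 29.3]
orientation: [3.076, 0.331, -0.396]
ft_force: [0.4, 0.8, 0.4]
width: 86.0
grasp_force: 0.0
t: 14.65
ee_pos: [448.9, -312.9, 176.8]
orientation: [3.074, 0.33, -0.388]
ft_force: [-0.4, 0.8, 0.2]
width: 87.8
grasp_force: 0.0
```

```bash
python3 -m inch '[{"xyz":[-20,200,-80],"rot":[0,0,0]},{"xyz":[-20,200,-80],"rot":[0,0,0]},{"xyz":[-20,200,-80],"rot":[0,0,0]},{"xyz":[-20,200,-80],"rot":[0,0,0]},{"xyz":[-20,200,-80],"rot":[0,0,0]},{"xyz":[-20,200,-80],"rot":[0,0,0]},{"xyz":[-20,200,-80],"rot":[0,0,0]},{"xyz":[-20,200,-80],"rot":[0,0,0]}]'
python3 - <<'E'
from h import *
s=ctrl.camera_model('scene');t=ctrl.camera_model('top');b={}
for n in('scene','top'):
    a=ctrl.get_image(n);cv2.imwrite(f'pics/{n}9.png',a[...,::-1])
def proj(m,p):
    c=R.from_rotvec(m['attitude']).inv().apply(np.array(p)-m['position']);return np.array([m['cx']+m['fx']*c[0]/-c[2],m['cy']-m['fy']*c[1]/-c[2]]).round(1)
def dark(f,box,hi=75):
    h=cv2.cvtColor(cv2.imread(f'pics/{f}.png'),cv2.COLOR_BGR2HSV);m=((h[...,2]<hi)&(h[...,1]<120)).astype(np.uint8);return [x[:2] for x in blobs(m,box,40)]
for f in('scene0','scene9'):print(f,dark(f,(120,235,200,330)))
for f in('top0','top9'):print(f,dark(f,(360,180,412,260)))
for n,m in(('scene',s),('top',t)):print(n,'top',proj(m,[490,-303,94]),'face',proj(m,[490,-303,4]),'old',proj(m,[502.2,-288.9,94]),proj(m,[502.2,-288.9,4]))
i=cv2.cvtColor(cv2.imread('pics/scene9.png'),cv2.COLOR_BGR2HSV)
for k,bx in(('R',(274,252,300,278)),('L',(328,208,352,234)),('sq',(298,225,330,258))):
    m=((i[...,1]<90)).astype(np.uint8); p=((i[...,1]<70)&(i[...,2]>110)).astype(np.uint8)
    print(k,'all',[x[:2] for x in blobs(m,bx)],'top',[x[:2] for x in blobs(p,bx)])
for f in('scene0','scene9'):
    g=cv2.imread(f'pics/{f}.png').astype(int)
    b[f]=g
d=np.abs(b['scene9']-b['scene0']).sum(2)
for k,(x0,y0,x1,y1) in dict(tape=(350,150,395,190),cup=(428,180,472,228),flask=(135,362,190,415)).items(): print(k,(d[y0:y1,x0:x1]>90).sum())
E
```

```text
t: 15.32
ee_pos: [489.8, -506.7, 253.0]
orientation: [3.079, 0.331, -0.4]
ft_force: [-0.0, -0.2, 0.4]
width: 87.8
grasp_force: 0.0
scene0 [([146, 263, 29, 36, 649], [161.1, 280.9])]
scene9 [([120, 235, 48, 25, 716], [144.3, 243.5]), ([120, 256, 11, 15, 86], [123.2, 263.3]), ([138, 263, 31, 36, 692], [153.4, 280.7]), ([120, 315, 15, 15, 114], [126.4, 323.4])]
top0 [([372, 193, 22, 21, 308], [382.2, 202.6]), ([382, 241, 9, 16, 87], [385.6, 248.4])]
top9 [([360, 186, 40, 45, 250], [376.9, 209.2])]
scene top [148.  270.6] face [157.3 288.7] old [156.7 271.6] [165.5 289.6]
top top [391.2 205. ] face [382.9 210.8] old [385.8 200.5] [378.  206.6]
R all [([280, 261, 15, 11, 119], [287.0, 266.3])] top [([283, 263, 9, 7, 53], [286.9, 266.1])]
L all [([333, 218, 14, 10, 101], [339.4, 222.4])] top []
sq all [([302, 233, 25, 21, 289], [313.6, 242.9])] top [([305, 233, 16, 13, 119], [312.9, 239.3])]
tape 0
cup 0
flask 0
```

The head's outline in the scene image (31×36 px, was 29×36) is where an upright mallet on the mat should appear. Both pins are still flush, and the tape, cup and flask haven't changed. Handing in.

```bash
python3 -c "
from workcell import ctrl
print(ctrl.close_job())"
```

```text
the job is handed in; nothing more can be done
None
```

I handed the job in at 15.3 s. Both round pins look flush, the square pin is still up, the mallet is back standing on the cork mat, and the tape, flask and cup show no movement in the images; the hand-in returned no verdict, and whether each blow was fast enough wasn't measured.

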